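# Stamp the lid of a filled jar on the spring-impact lid stamp

## Task

Stamp the lid of the blue-lidded jar that stands in the nest of the lid stamp. First push the carriage with the jar gently home against its rubber stop under the head; then draw the striker straight up by its black knob only until you feel the sear catch and hold it, without hauling it hard into the back stop, let it sit back on the sear and let go of it without it ever snapping down; last, press the red trigger paddle to fire it onto the lid, and leave the jar home with the trigger back up. Do not force the trigger, and leave the other jar, the tub and the spatula alone.

Things in the scene. Friction and masses are not known exactly. Their poses are not given: they have to be found in the camera images.
- press: The lid stamp, a white C-shaped bench machine fixed to the table. Origin under its base plate, on the striker's vertical axis; x points from the open front (robot's side) to the back, y to the column, z up. Base 220 x 175 x 22 mm (x -130 to 90, y -65 to 110). Column 70 x 50 mm at y 60 to 110. Head x -31 to 31, y -46 to 110, z 132 to 213, topped by a 36 mm bush up to z 221.
- jar: The closed jar to be stamped, 60 mm diameter, 62 mm high, white with a blue lid, 0.09 to 0.18 kg, standing loose in the carriage's nest (a grey ring 14 mm high, 1.5 mm clearance). Origin at the centre of its underside, z up. It must stand on the stamp's axis when struck.
- carriage_grip (a point): Centre of the top face of the carriage's black upright handle, a cylinder of 20 mm diameter that rises 50 mm above the carriage plate (plate top at z 34, handle top at z 84 mm). It stands 103 mm in front (-x of the press) of the jar's centre.
- carriage: Carriage, an aluminium plate 160 x 80 x 10 mm (top at z 34 mm) in guide rails, sliding along the press's x; origin at table height below the centre of its nest, axes as the press's. It starts 55 to 90 mm out in front of the stamp's axis; home = just touching its rubber stop with its origin on the press's origin, to 1.5 mm. Sliding friction 2.5 N; it stays within 1 mm of where it is left.
- stop_face (a point): Front face of the carriage's round rubber stop at the rear of the base (20 mm diameter, black), fixed point of the press. The stop is soft, 4 N per mm, and may be pressed with up to 20 N.
- knob_top (a point): Centre of the top face of the striker's black knob (yellow disc), on the stamp's axis: a cylinder of 32 mm diameter and 28 mm high, at rest from z 236 to 264 mm above the table, 15 mm clear above the bush. It moves with the striker.
- striker (a joint): Striker (0.3 kg, vertical), m: 0 = at rest, hanging on its springs 4 mm above the lid; grows as the knob is drawn up. The springs take 0.4 N per mm of draw (weight balanced, no preload). Caught, it stays up by itself when lowered onto the sear, and the pull goes to zero; not caught, it follows the hand down with its full spring force and snaps down if let go.
- head_window (a point): Middle of the window in the head's back (+x) face, showing the brass collar and the sear, a bolt that snaps in under it. It catches at a draw of 20 to 38 mm, set anew each time by an adjuster inside, not marked outside. From 14 to 7 mm before the catch it rides up the collar's edge (3 to 5 N extra), then rubs (1 N) until it snaps in. 1.5 mm past the catch: the rubber back stop, 4 N per mm, at most 10 N.
- trigger_pad (a point): Centre of the top face of the red trigger paddle, 26 x 26 mm, 6 mm thick, at rest at z 138 mm, 115 mm to the side (-y of the press) of the stamp's axis, outside the head; free space below it.
- trigger (a joint): Trigger lever, rad: 0 = at rest, grows as the paddle is pressed down (pivot along the press's x, 60 mm inboard of the paddle's centre, at its height); end of travel 0.42 rad. Spring return. 3 to 6 mm of paddle travel are light slack, then it takes up to about 10 N; a cocked sear trips after 8 to 18 mm of paddle travel. May be pressed with at most 25 N.
- next_jar: Another blue-lidded jar, the same as the one to stamp, 60 x 62 mm, standing on the table to the right (-y) of the stamp; leave alone. Origin under its base.
- tub: Red-lidded white tub, 68 mm diameter, 95 mm high, on the table to the left (+y) of the stamp's column; leave alone. Origin under its base.
- spatula: Ointment spatula, black handle and steel blade, 245 x 22 x 12 mm, lying on the table at the left front of the stamp; leave alone. Origin at the root of the blade.
Mind the look-alikes: they are no part of the job. Leave any orange look-alike of the jar alone.

How it is judged:
By the outcome, as a careful person would: the job done as asked, in the order asked, and still so for the second after the job is handed in, with the robot touching nothing.
It also fails if it takes over 72 s, if anything falls off the work surface, if the arm or the gripper's body presses on something with over 40 N, if the wrist force passes 120 N, or if a joint passes its speed limit or range.

## Robot

A 7-joint arm with a two-finger parallel gripper is mounted at the origin on the work surface. World frame = base frame: x ahead of the robot, y to its left, z up, the work surface at z = 0. Lengths are in mm, angles in rad, forces in N, time in s.
With the tool pointing down it reaches from about 400 to 875 mm from the base axis. Payload 4.4 kg.
Tool frame: the origin (TCP) lies on the centre line of the jaws, within the pads' length; the fingertips stand 19 mm ahead of it and the grasp point (between the pads) is the TCP; z points along the fingers, y is the line along which they close (so a half turn about z gives the same grasp; the last joint's range is limited). The gripper opens to 85 mm and grips with 20 to 120 N. Pads are 22 mm wide; open, the fingers measure 114 mm over their backs; the gripper's body (76 mm by 85 mm) begins 54 mm behind the grasp point. The pads swing forward as they close: fully open they stand 13 mm farther back than shut.
Start: joints at [-1.195, 0.628, 0.038, 1.517, -0.027, 0.996, -0.02], TCP at [277.898, 587.614, 230.013] pointing down, gripper open.
Joint ranges: [-3.06, 3.06], [-0.37, 2.12], [-1.25, 1.32], [0.18, 2.47], [-1.1, 4.24], [0.23, 1.98], [-2.94, 2.94]. Speed limits (rad/s): [2.57, 2.57, 3.14, 3.14, 3.14, 3.14, 3.14].

## Interface

Orientations are given as [roll, pitch, yaw] about the fixed x, y, z axes, in that order (R = Rz(yaw) Ry(pitch) Rx(roll)).
In Python, from cell import ctrl, viewer, silhouettes gives the robot as it stands.
- The arm moves only by the shell command python3 -m creep 'ROWS'. ROWS is JSON, a list of rows, each an object with "jaw": the gripper command: -1 is shut, 1 is fully open, values between are in proportion; "xyz": the shift along the tool's x, y, z in mm, a list of three; "angular": the turn, a rotation vector about the tool's x, y, z in rad, a list of three. In form: [{"jaw": jaw, "xyz": [tx, ty, tz], "angular": [rx, ry, rz]}, ...]. A call has 1 to 12 rows; each row is the pose to reach, as a shift and turn from the pose commanded when the call began, along the tool's axes at that moment; what a row does not reach only later rows make up. A row lasts 1/8 s, in which the tool goes at most 62.5 mm and 10.7 degrees, less where a joint would pass 70% of its speed; a pose out of reach is approached as far as the arm can. A call with a gripper value outside its range is refused whole. The fingers move at their own pace and stop on an object; the grip force is fixed at half the most. Time passes only in rows, so rows that repeat a pose let the fingers close. It gives the time, the measured TCP pose, the force, the opening and the grip force at its end, in the units of the state.
- ctrl.read_state(): the state, without advancing time (a new reading comes with each control period).
- viewer.get_image(name): name is "side" or "top" or "wrist"; returns (picture, depth): 384x512x3 uint8, red, green, blue; 384x512 float32, mm along the optical axis (not along the pixel's ray), 0 where there is no reading.
- viewer.camera_model(name): a dict with "fx", "fy", "cx", "cy" (pixels), "T" (4x4, takes a point from camera to world coordinates). Camera axes: x right, y down, z forward; pixel columns grow to the right and rows downward; lengths in mm; the calibration is good to about 2 mm. A picture is of the moment at which its call begins: read the wrist's pose just before it. camera_model takes no time and is no camera call; for the wrist camera it gives the pose at the moment of the call.
- ctrl.finish_job(): hands the job in; it is judged then, once.
Trained networks look in the newest picture that a camera, given by its name, has taken for a name from the list of things; names that differ only in an ending like _2 or _b are one class to them, and where a whole thing is asked for, a point or a joint stands for the part that bears it (a point fixed in the world has none). Each returns a list of dicts, best first, with "score" (0 to 1); they miss things now and then, are a little off and sometimes report something else, mostly with a low value. They report only what shows in the picture. A call takes as long as a camera call. They do not tell look-alikes from the thing itself.
- silhouettes(camera, target): "pixels" (384x512 bool, what is visible of it) and "xy" ([column, row] in pixels, amid what is visible of it).
The state is a dict: "clock": time; "qpos": joint angles; "qd": joint speeds; "tau": joint torques, N m; "eef_pos": TCP position; "tool_rot": TCP orientation; "force": force on the tool from outside, world axes, zero at the start; "torque": the same for the moment, N m; "width": finger opening in mm; "gripper_force": force on a finger pad.
Only numpy, scipy, OpenCV 4.12 (cv2) and the standard library are available. Lean on these libraries where they do the work, as an engineer would, in place of code of your own. Each camera call takes 0.05 s, during which the arm holds its last target. There are 200 camera calls.

## Working session

There is one attempt and no reset: what is moved stays moved. The work goes in short steps, Python scripts to look and compute and a shell command to move; the robot and the scene stay as the last step left them, time stands still between calls to the robot, and variables do not carry over. Pictures are saved under pics/ and viewed, at most 10 in all, crops included, and the job is handed in when it is done.

```bash
mkdir -p pics; ls
cat > h.py <<'E'
import numpy as np, cv2
from cell import ctrl, viewer, silhouettes
def w(cam,u,v,d):
    m=viewer.camera_model(cam); p=np.array([(u-m['cx'])/m['fx']*d,(v-m['cy'])/m['fy']*d,d,1]); return (np.array(m['T'])@p)[:3]
def cloud(cam,mask,depth):
    m=viewer.camera_model(cam); v,u=np.nonzero(mask&(depth>0)); d=depth[v,u]
    P=np.stack([(u-m['cx'])/m['fx']*d,(v-m['cy'])/m['fy']*d,d,np.ones_like(d)])
    return (np.array(m['T'])@P)[:3].T
E
python3 - <<'E'
from h import *
for c in ['top','side']:
    im,d=viewer.get_image(c); cv2.imwrite(f'pics/{c}0.png',im[:,:,::-1])
    print(c,np.round(np.array(viewer.camera_model(c)['T']),2).tolist())
    for n in ['press','jar','carriage_grip','carriage','knob_top','trigger_pad','stop_face','head_window']:
        for r in silhouettes(c,n)[:2]:
            P=cloud(c,r['pixels'],d)
            print(n,round(r['score'],2),np.round(r['xy']),len(P),np.round(np.median(P,0)) if len(P) else '',np.round(np.percentile(P,[2,98],axis=0)).tolist() if len(P) else '')
s=ctrl.read_state();print(s)
E
```

```text
pics
top [[0.01, -0.99, 0.13, 455.32], [-1.0, -0.02, -0.02, 60.46], [0.02, -0.13, -0.99, 1209.06], [0.0, 0.0, 0.0, 1.0]]
press 0.76 [220. 173.] 4924 [638. 122. 136.] [[533.0, -20.0, 1.0], [744.0, 194.0, 262.0]]
jar 0.87 [234. 202.] 484 [573.  84.  94.] [[546.0, 57.0, 44.0], [601.0, 111.0, 99.0]]
jar 0.58 [292. 207.] 447 [569. -60.  60.] [[543.0, -89.0, 2.0], [598.0, -35.0, 65.0]]
carriage_grip 0.87 [237. 225.] 1325 [517.  78.  33.] [[462.0, 42.0, 28.0], [617.0, 120.0, 82.0]]
carriage 0.85 [237. 225.] 1336 [519.  79.  33.] [[462.0, 42.0, 28.0], [617.0, 122.0, 82.0]]
carriage 0.2 [156. 147.] 737 [721. 286.  93.] [[695.0, 259.0, 3.0], [756.0, 321.0, 98.0]]
knob_top 0.48 [230. 157.] 194 [657.  89. 262.] [[644.0, 74.0, 222.0], [673.0, 102.0, 267.0]]
trigger_pad 0.61 [275. 164.] 224 [665. -13. 137.] [[654.0, -37.0, 132.0], [679.0, 22.0, 141.0]]
stop_face 0.71 [215. 171.] 4747 [638. 123. 138.] [[534.0, -18.0, 17.0], [743.0, 193.0, 262.0]]
head_window 0.96 [220. 172.] 4664 [638. 124. 140.] [[535.0, -13.0, 17.0], [742.0, 194.0, 262.0]]
side [[0.89, -0.35, 0.3, 332.99], [-0.46, -0.7, 0.55, -43
[... 1089 characters left out ...]
': 0.9, 'qpos': array([-1.19479237,  0.62839067,  0.03848901,  1.51738043, -0.02696304,
        0.99628287, -0.02000871]), 'qd': array([-6.17778780e-04,  1.80732792e-05,  4.47095623e-04,  1.67349170e-03,
       -2.31177438e-04, -1.54325949e-03, -5.88390342e-04]), 'tau': array([-1.44462592e-03, -5.63262320e+01,  1.22503784e+00, -1.93779731e+01,
        1.09571312e-02,  1.65984733e-03,  3.68650305e-06]), 'eef_pos': array([277.91343753, 587.62686115, 230.0255557 ]), 'tool_rot': array([ 3.14153628e+00, -1.35906954e-05,  2.69978440e+00]), 'force': array([ 0.60006569,  0.13062651, -0.16199895]), 'torque': array([0.0443175 , 0.00693204, 0.04074076]), 'gripper_force': 0.0, 'width': 85.4295253627231}
```

Run:
```python
from h import *
a=cv2.imread('pics/top0.png')[90:290,120:340]; b=cv2.imread('pics/side0.png')[90:320,150:370]
cv2.imwrite('pics/v1.png',np.hstack([cv2.resize(a,(400,400)),cv2.resize(b,(400,400))]))
for c in ['top','side']:
    im,d=viewer.get_image(c); hsv=cv2.cvtColor(im,cv2.COLOR_RGB2HSV); H,S,V=cv2.split(hsv)
    m=np.ones(H.shape,bool);P=np.zeros((*H.shape,3));P[d>0]=cloud(c,m,d)
    def rep(n,mask):
        mask=mask&(d>0)
        k,l,st,_=cv2.connectedComponentsWithStats(mask.astype(np.uint8))
        for i in range(1,k):
            if st[i,4]>15:
                Q=P[l==i];print(c,n,len(Q),np.round(Q.mean(0),1),np.round((Q.min(0)+Q.max(0))/2,1),np.round(np.ptp(Q,axis=0)))
    X,Y,Z=P[...,0],P[...,1],P[...,2]
    near=(abs(X-600)<160)&(abs(Y-60)<180)
    rep('yellow',near&(H>20)&(H<35)&(S>120)&(Z>240))
    rep('knob',near&(Z>255)&(Z<275))
    rep('blue',near&(H>95)&(H<130)&(S>100)&(Z>40))
    rep('red',near&((H<8)|(H>172))&(S>120)&(Z>120))
    rep('handle',near&(Z>78)&(Z<90)&(X<540))
    # head edges
    Q=P[near&(Z>205)&(Z<218)]
    print('head rect',cv2.minAreaRect(Q[:,:2].astype(np.float32)))
    Q=P[near&(Z>29)&(Z<39)&(X<560)]
    print('plate rect',cv2.minAreaRect(Q[:,:2].astype(np.float32)))
```

```text
top yellow 83 [659.3  88.5 263.1] [658.9  89.  263.8] [20. 22.  8.]
top knob 172 [658.   89.2 262.3] [658.7  89.1 261.5] [31. 30. 13.]
top blue 83 [ 735.5 -112.4   60.3] [ 736.3 -112.3   60. ] [47. 15. 12.]
top blue 41 [617.  171.5  95.7] [617.3 170.8  91.6] [ 3. 28. 51.]
top blue 310 [574.3  83.4  93. ] [577.   82.9  71.3] [63. 58. 58.]
top red 96 [666.7 -27.6 136.1] [666.5 -26.5 135.6] [26. 23.  9.]
top handle 47 [472.3  77.1  82.4] [472.8  76.6  83.3] [17. 18.  9.]
head rect ((656.9335327148438, 121.27659606933594), (70.17314910888672, 155.7576446533203), 3.841413736343384)
plate rect ((509.8023681640625, 35.623748779296875), (99.90210723876953, 187.6769561767578), 0.7726539969444275)
side yellow 65 [657.8  84.4 264.2] [657.8  84.3 263.9] [23. 29.  5.]
side knob 129 [656.5  81.9 262.4] [658.   84.3 260.7] [32. 32. 11.]
side blue 30 [616.9 165.3  93.9] [617.3 163.7  93.8] [ 3. 20. 36.]
side blue 217 [572.9  73.4  94.8] [574.8  78.9  92.4] [59. 59. 13.]
side blue 41 [ 736.9 -114.9   61.6] [ 737.3 -115.1   61.1] [39. 10.  6.]
side red 94 [665.7 -30.8 137.8] [666.1 -30.3 137.6] [27. 26.  8.]
side handle 46 [471.8  71.7  82.7] [472.   72.4  82. ] [19. 18.  8.]
head rect ((656.0460815429688, 116.85942077636719), (70.5702896118164, 158.209228515625), 3.593968152999878)
plate rect ((508.5302734375, 17.724868774414062), (219.0747833251953, 100.89546203613281), 89.75508880615234)
```

View pics/v1.png

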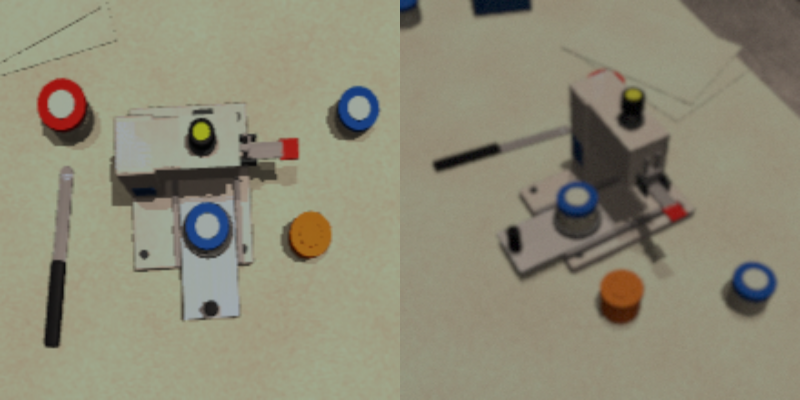

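The picture shows the carriage out in front with the black handle and jar. The knob with its yellow disc is on the head, the red paddle is to the right and the orange decoy is at the right front. Press yaw is about 0.066 rad, the axis is at about (658, 87) and the handle at about (472, 75).

```bash
python3 -m creep '[{"jaw":1,"xyz":[-395,-381,60],"angular":[0,0,-0.508]},{"jaw":1,"xyz":[-395,-381,60],"angular":[0,0,-0.508]},{"jaw":1,"xyz":[-395,-381,60],"angular":[0,0,-0.508]},{"jaw":1,"xyz":[-395,-381,60],"angular":[0,0,-0.508]},{"jaw":1,"xyz":[-395,-381,60],"angular":[0,0,-0.508]},{"jaw":1,"xyz":[-395,-381,60],"angular":[0,0,-0.508]},{"jaw":1,"xyz":[-395,-381,60],"angular":[0,0,-0.508]},{"jaw":1,"xyz":[-395,-381,60],"angular":[0,0,-0.508]},{"jaw":1,"xyz":[-395,-381,60],"angular":[0,0,-0.508]},{"jaw":1,"xyz":[-395,-381,60],"angular":[0,0,-0.508]},{"jaw":1,"xyz":[-395,-381,60],"angular":[0,0,-0.508]},{"jaw":1,"xyz":[-395,-381,60],"angular":[0,0,-0.508]}]'
python3 - <<'E'
from h import *
s=ctrl.read_state();print({k:np.round(v,3) for k,v in s.items()})
im,d=viewer.get_image('wrist'); cv2.imwrite('pics/w1.png',im[:,:,::-1])
P=np.zeros((*d.shape,3));P[d>0]=cloud('wrist',d>=0,d)
X,Y,Z=np.moveaxis(P,2,0)
m=(Z>76)&(Z<90)&(abs(X-472)<25)&(abs(Y-75)<30); Q=P[m]; print(len(Q), Q.mean(0) if len(Q) else '', (Q.min(0)+Q.max(0))/2 if len(Q) else '')
H=cv2.cvtColor(im,cv2.COLOR_RGB2HSV)
m=(H[...,0]>95)&(H[...,0]<130)&(H[...,1]>100)&(Z>85)&(Z<105); Q=P[m]
if len(Q): print('lid',len(Q),(Q.min(0)+Q.max(0))/2,cv2.minEnclosingCircle(Q[:,:2].astype(np.float32)))
E
```

```text
clock: 2.5
eef_pos: [471.8, 76.1, 170.2]
tool_rot: [3.141, 0.0, -3.073]
force: [0.6, 1.0, -0.6]
width: 85.6
gripper_force: 0.0
{'clock': np.float64(2.5), 'qpos': array([-0.143,  0.477, -0.105,  2.047,  0.081,  0.621,  1.337]), 'qd': array([-0.008, -0.001,  0.004,  0.001,  0.002, -0.001,  0.003]), 'tau': array([ 5.7100e-01, -4.2170e+01, -2.1000e-01, -1.3396e+01,  2.6000e-02,
        3.0000e-03, -4.0000e-03]), 'eef_pos': array([471.765,  76.071, 170.198]), 'tool_rot': array([ 3.141,  0.   , -3.073]), 'force': array([ 0.591,  1.012, -0.598]), 'torque': array([-0.004,  0.035,  0.014]), 'gripper_force': np.float64(0.0), 'width': np.float64(85.616)}
469 [470.19369117  76.58292633  82.88308305] [470.96999024  76.44467834  80.64505044]
lid 2133 [569.45309042  83.45180303  91.16154751] ((573.3514404296875, 83.71562194824219), 30.111051559448242)
```

View pics/w1.png

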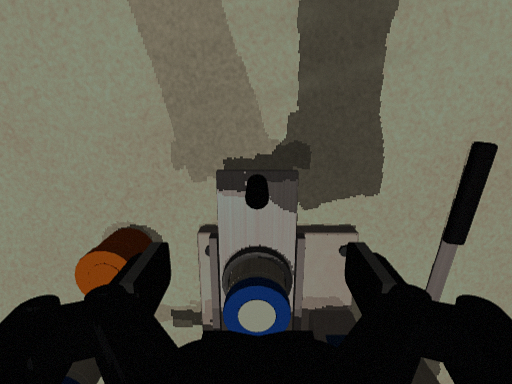

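The wrist view has the handle centred between the jaws at (257, 190) and the jar lid at (257, 315). Next I go down and grip the handle.

```bash
python3 -m creep '[{"jaw":1,"xyz":[1,0,50],"angular":[0,0,0]},{"jaw":1,"xyz":[1,0,90],"angular":[0,0,0]},{"jaw":1,"xyz":[1,0,106],"angular":[0,0,0]},{"jaw":1,"xyz":[1,0,106],"angular":[0,0,0]},{"jaw":-0.3,"xyz":[1,0,106],"angular":[0,0,0]},{"jaw":-0.7,"xyz":[1,0,106],"angular":[0,0,0]},{"jaw":-0.7,"xyz":[1,0,106],"angular":[0,0,0]},{"jaw":-0.7,"xyz":[1,0,106],"angular":[0,0,0]},{"jaw":-0.7,"xyz":[1,0,106],"angular":[0,0,0]}]'
```

```text
clock: 3.68
eef_pos: [471.5, 75.5, 64.8]
tool_rot: [3.14, 0.002, -3.075]
force: [-0.8, 3.0, 6.3]
width: 17.5
gripper_force: 58.4
```

```bash
python3 -m creep '[{"jaw":-0.7,"xyz":[-5,0,0],"angular":[0,0,0]},{"jaw":-0.7,"xyz":[-14,0,0],"angular":[0,0,0]},{"jaw":-0.7,"xyz":[-24,0,0],"angular":[0,0,0]},{"jaw":-0.7,"xyz":[-34,0,0],"angular":[0,0,0]},{"jaw":-0.7,"xyz":[-44,0,0],"angular":[0,0,0]},{"jaw":-0.7,"xyz":[-54,0,0],"angular":[0,0,0]},{"jaw":-0.7,"xyz":[-62,0,0],"angular":[0,0,0]},{"jaw":-0.7,"xyz":[-68,0,0],"angular":[0,0,0]},{"jaw":-0.7,"xyz":[-72,0,0],"angular":[0,0,0]},{"jaw":-0.7,"xyz":[-74,0,0],"angular":[0,0,0]},{"jaw":-0.7,"xyz":[-74,0,0],"angular":[0,0,0]}]'
```

```text
clock: 5.05
eef_pos: [545.0, 80.4, 64.9]
tool_rot: [3.14, 0.001, -3.075]
force: [-1.7, 2.6, 6.0]
width: 17.3
gripper_force: 58.4
```

```bash
python3 -m creep '[{"jaw":-0.7,"xyz":[-2,0,0],"angular":[0,0,0]},{"jaw":-0.7,"xyz":[-2,0,0],"angular":[0,0,0]}]';python3 -m creep '[{"jaw":-0.7,"xyz":[-2,0,0],"angular":[0,0,0]},{"jaw":-0.7,"xyz":[-2,0,0],"angular":[0,0,0]}]';python3 -m creep '[{"jaw":-0.7,"xyz":[-1,0,0],"angular":[0,0,0]},{"jaw":-0.7,"xyz":[-1,0,0],"angular":[0,0,0]}]'
```

```text
clock: 5.3
eef_pos: [546.8, 80.5, 64.9]
tool_rot: [3.14, 0.0, -3.075]
force: [-2.1, 1.7, 6.7]
width: 17.4
gripper_force: 58.4
clock: 5.55
eef_pos: [548.8, 80.7, 64.9]
tool_rot: [3.14, 0.0, -3.075]
force: [-1.5, 2.1, 6.9]
width: 17.7
gripper_force: 58.4
clock: 5.8
eef_pos: [549.6, 80.7, 64.9]
tool_rot: [3.14, 0.0, -3.075]
force: [-1.7, 1.3, 6.8]
width: 17.7
gripper_force: 58.4
```

```bash
for i in 1 2 3 ; do python3 -m creep '[{"jaw":-0.7,"xyz":[-1.5,0,0],"angular":[0,0,0]},{"jaw":-0.7,"xyz":[-1.5,0,0],"angular":[0,0,0]}]' | egrep 'eef|force: \['; done
```

```text
eef_pos: [551.2, 80.8, 64.9]
force: [-1.7, 2.3, 6.5]
eef_pos: [552.7, 80.9, 64.9]
force: [-1.9, 2.5, 6.0]
eef_pos: [554.2, 81.0, 64.9]
force: [-2.7, 2.9, 6.6]
```

```bash
python3 -m creep '[{"jaw":-0.7,"xyz":[-1,0,0],"angular":[0,0,0]},{"jaw":-0.7,"xyz":[-1,0,0],"angular":[0,0,0]}]' | egrep 'eef|force: \['
```

```text
eef_pos: [555.1, 81.0, 64.9]
force: [-2.5, 2.1, 6.8]
```

```bash
python3 -m creep '[{"jaw":-0.7,"xyz":[-1,0,0],"angular":[0,0,0]},{"jaw":-0.7,"xyz":[-1,0,0],"angular":[0,0,0]}]' | egrep 'eef|force: \['
```

```text
eef_pos: [556.0, 81.1, 64.9]
force: [-2.7, 1.8, 6.8]
```

```bash
python3 -m creep '[{"jaw":-0.7,"xyz":[-1,0,0],"angular":[0,0,0]},{"jaw":-0.7,"xyz":[-1,0,0],"angular":[0,0,0]}]' | egrep 'eef|force: \['
```

```text
eef_pos: [556.3, 81.1, 64.9]
force: [-3.0, 2.5, 8.3]
```

```bash
python3 -m creep '[{"jaw":-0.7,"xyz":[-1,0,0],"angular":[0,0,0]},{"jaw":-0.7,"xyz":[-1,0,0],"angular":[0,0,0]}]' | egrep 'eef|force: \['
```

```text
eef_pos: [556.6, 81.1, 64.9]
force: [-5.1, 1.1, 9.8]
```

```bash
python3 -m creep '[{"jaw":-0.7,"xyz":[1.5,0,0],"angular":[0,0,0]},{"jaw":-0.7,"xyz":[1.5,0,0],"angular":[0,0,0]}]' | egrep 'eef|force: \['
python3 -m creep '[{"jaw":-0.2,"xyz":[1.5,0,0],"angular":[0,0,0]},{"jaw":1,"xyz":[0,0,0],"angular":[0,0,0]},{"jaw":1,"xyz":[0,0,0],"angular":[0,0,0]},{"jaw":1,"xyz":[0,0,0],"angular":[0,0,0]},{"jaw":1,"xyz":[0,0,-30],"angular":[0,0,0]},{"jaw":1,"xyz":[0,0,-80],"angular":[0,0,0]},{"jaw":1,"xyz":[30,0,-140],"angular":[0,0,0]},{"jaw":1,"xyz":[30,0,-200],"angular":[0,0,0]},{"jaw":1,"xyz":[30,0,-240],"angular":[0,0,0]},{"jaw":1,"xyz":[30,0,-240],"angular":[0,0,0]}]'
python3 - <<'E'
from h import *
for c in ['top','side','wrist']:
    im,d=viewer.get_image(c); cv2.imwrite(f'pics/{c}2.png',im[:,:,::-1])
    P=np.zeros((*d.shape,3));P[d>0]=cloud(c,d>=0,d);X,Y,Z=np.moveaxis(P,2,0)
    H=cv2.cvtColor(im,cv2.COLOR_RGB2HSV)
    h,s=H[...,0],H[...,1]
    for n,m in [('handle',(Z>76)&(Z<90)&(abs(X-555)<20)&(abs(Y-81)<25)),('yellow',(h>20)&(h<35)&(s>120)&(Z>255)&(abs(X-658)<30)&(abs(Y-87)<30)),('knob',(Z>258)&(Z<275)&(abs(X-658)<30)&(abs(Y-87)<30)),('red',((h<8)|(h>172))&(s>120)&(Z>130)&(Z<142)&(abs(X-666)<30)&(abs(Y+28)<30))]:
        Q=P[m&(d>0)]
        if len(Q)>10: print(c,n,len(Q),np.round(Q.mean(0),1),np.round((Q.min(0)+Q.max(0))/2,1))
E
```

```text
eef_pos: [556.5, 81.1, 64.9]
force: [-3.2, 2.2, 6.6]
clock: 9.05
eef_pos: [529.0, 78.3, 307.7]
tool_rot: [3.141, 0.008, -3.076]
force: [1.2, 0.2, -0.9]
width: 85.3
gripper_force: 0.0
top yellow 78 [659.6  88.4 263.1] [659.8  89.  263.3]
top knob 135 [660.7  89.8 262.7] [661.2  89.1 263.3]
top red 95 [666.7 -27.5 136.5] [666.8 -26.4 136.6]
side handle 47 [556.3  76.7  82.7] [556.7  78.2  81.8]
side yellow 67 [657.4  84.5 264.4] [657.3  84.3 264.4]
side knob 112 [657.3  83.  263.4] [658.7  84.6 262.3]
side red 95 [665.6 -30.4 137.8] [666.1 -29.9 137. ]
wrist handle 191 [554.4  82.4  82. ] [555.   82.2  80.4]
wrist red 53 [669.6 -17.8 136.1] [664.5 -17.7 135.8]
```

```bash
python3 -m creep '[{"jaw":1,"xyz":[-50,0,0],"angular":[0,0,0]},{"jaw":1,"xyz":[-100,0.5,0],"angular":[0,0,0]},{"jaw":1,"xyz":[-130,0.5,0],"angular":[0,0,0]},{"jaw":1,"xyz":[-130,0.5,0],"angular":[0,0,0]},{"jaw":1,"xyz":[-130,0.5,30],"angular":[0,0,0]},{"jaw":1,"xyz":[-130,0.5,50],"angular":[0,0,0]},{"jaw":1,"xyz":[-130,0.5,55],"angular":[0,0,0]},{"jaw":1,"xyz":[-130,0.5,55],"angular":[0,0,0]},{"jaw":1,"xyz":[-130,0.5,55],"angular":[0,0,0]}]'
python3 - <<'E'
from h import *
c='side'
im,d=viewer.get_image(c); cv2.imwrite('pics/v3.png',cv2.resize(im[90:320,150:400,::-1],(800,600)))
E
```

```text
clock: 10.32
eef_pos: [657.0, 87.1, 249.9]
tool_rot: [3.141, 0.001, -3.075]
force: [-1.2, -0.3, -0.2]
width: 85.5
gripper_force: 0.0
```

View pics/v3.png

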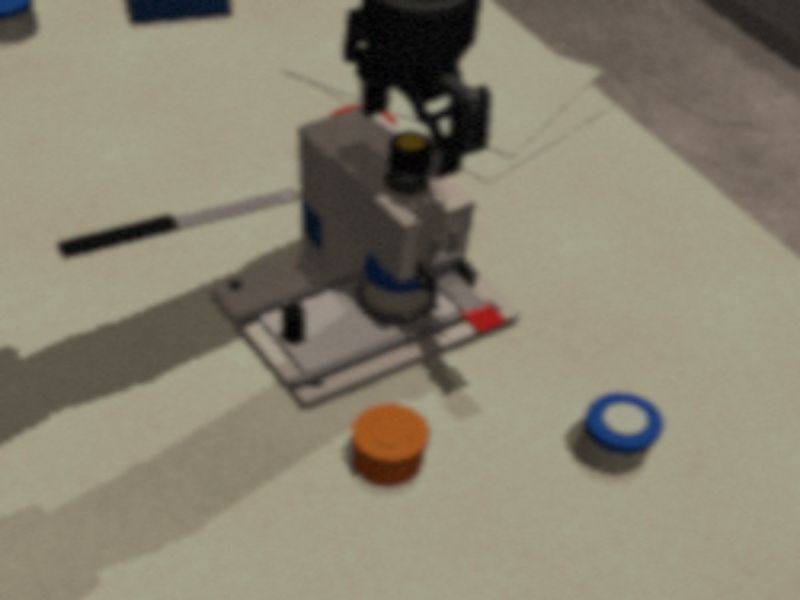

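The jar is now under the head at (400, 285) and the knob is between the fingers at (410, 150). I'll close on the knob.

```bash
python3 -m creep '[{"jaw":0.2,"xyz":[-1.5,0,0],"angular":[0,0,0]},{"jaw":-0.1,"xyz":[-1.5,0,0],"angular":[0,0,0]},{"jaw":-0.5,"xyz":[-1.5,0,0],"angular":[0,0,0]},{"jaw":-0.5,"xyz":[-1.5,0,0],"angular":[0,0,0]},{"jaw":-0.5,"xyz":[-1.5,0,0],"angular":[0,0,0]},{"jaw":-0.5,"xyz":[-1.5,0,0],"angular":[0,0,0]}]'
```

```text
clock: 11.12
eef_pos: [658.1, 87.9, 249.1]
tool_rot: [3.141, 0.0, -3.075]
force: [-0.6, 2.1, -0.3]
width: 29.4
gripper_force: 59.2
```

```bash
f(){ egrep 'eef|force: \[' | tr '\n' ' '; echo; }
python3 -m creep '[{"jaw":-0.5,"xyz":[0,0,-2],"angular":[0,0,0]},{"jaw":-0.5,"xyz":[0,0,-2],"angular":[0,0,0]}]'|f
python3 -m creep '[{"jaw":-0.5,"xyz":[0,0,-2],"angular":[0,0,0]},{"jaw":-0.5,"xyz":[0,0,-2],"angular":[0,0,0]}]'|f
python3 -m creep '[{"jaw":-0.5,"xyz":[0,0,-2],"angular":[0,0,0]},{"jaw":-0.5,"xyz":[0,0,-2],"angular":[0,0,0]}]'|f
python3 -m creep '[{"jaw":-0.5,"xyz":[0,0,-2],"angular":[0,0,0]},{"jaw":-0.5,"xyz":[0,0,-2],"angular":[0,0,0]}]'|f
python3 -m creep '[{"jaw":-0.5,"xyz":[0,0,-2],"angular":[0,0,0]},{"jaw":-0.5,"xyz":[0,0,-2],"angular":[0,0,0]}]'|f
python3 -m creep '[{"jaw":-0.5,"xyz":[0,0,-2],"angular":[0,0,0]},{"jaw":-0.5,"xyz":[0,0,-2],"angular":[0,0,0]}]'|f
```

```text
eef_pos: [658.1, 87.9, 251.1] force: [1.0, 3.8, -1.1] 
eef_pos: [658.1, 87.9, 253.0] force: [0.4, 5.4, -0.1] 
eef_pos: [658.1, 87.9, 254.9] force: [1.0, 5.9, -1.9] 
eef_pos: [658.1, 87.9, 256.7] force: [1.3, 5.4, -2.5] 
eef_pos: [658.1, 87.9, 258.3] force: [1.5, 5.9, -4.5] 
eef_pos: [658.1, 87.9, 259.6] force: [2.3, 5.7, -6.1]
```

```bash
f(){ egrep 'eef|force: \[' | tr '\n' ' '; echo; }
python3 -m creep '[{"jaw":-0.5,"xyz":[0,0.7,-1.5],"angular":[0,0,0]},{"jaw":-0.5,"xyz":[0,0.7,-1.5],"angular":[0,0,0]}]'|f
python3 -m creep '[{"jaw":-0.5,"xyz":[0,0,-1.5],"angular":[0,0,0]},{"jaw":-0.5,"xyz":[0,0,-1.5],"angular":[0,0,0]}]'|f
python3 -m creep '[{"jaw":-0.5,"xyz":[0,0,-1.5],"angular":[0,0,0]},{"jaw":-0.5,"xyz":[0,0,-1.5],"angular":[0,0,0]}]'|f
python3 -m creep '[{"jaw":-0.5,"xyz":[0,0,-1.5],"angular":[0,0,0]},{"jaw":-0.5,"xyz":[0,0,-1.5],"angular":[0,0,0]}]'|f
```

```text
eef_pos: [658.1, 87.9, 260.7] force: [4.1, 5.0, -9.2] 
eef_pos: [658.0, 87.9, 261.8] force: [3.8, 5.1, -10.3] 
eef_pos: [658.0, 87.9, 262.9] force: [3.7, 4.5, -11.8] 
eef_pos: [658.1, 87.9, 264.5] force: [4.9, 5.2, -11.4]
```

```bash
f(){ egrep 'eef|force: \[' | tr '\n' ' '; echo; }
python3 -m creep '[{"jaw":-0.5,"xyz":[0,0,-1.5],"angular":[0,0,0]},{"jaw":-0.5,"xyz":[0,0,-1.5],"angular":[0,0,0]}]'|f
python3 -m creep '[{"jaw":-0.5,"xyz":[0,0,-1],"angular":[0,0,0]},{"jaw":-0.5,"xyz":[0,0,-1],"angular":[0,0,0]}]'|f
python3 -m creep '[{"jaw":-0.5,"xyz":[0,0,-1],"angular":[0,0,0]},{"jaw":-0.5,"xyz":[0,0,-1],"angular":[0,0,0]}]'|f
python3 -m creep '[{"jaw":-0.5,"xyz":[0,0,-1],"angular":[0,0,0]},{"jaw":-0.5,"xyz":[0,0,-1],"angular":[0,0,0]}]'|f
```

```text
eef_pos: [658.1, 87.9, 266.8] force: [2.5, 4.4, -7.8] 
eef_pos: [658.1, 87.9, 267.8] force: [2.9, 5.0, -9.2] 
eef_pos: [658.1, 87.9, 268.6] force: [3.8, 4.2, -9.6] 
eef_pos: [658.1, 87.9, 269.6] force: [3.3, 4.9, -9.5]
```

```bash
f(){ egrep 'eef|force: \[' | tr '\n' ' '; echo; }
python3 -m creep '[{"jaw":-0.5,"xyz":[0,0,-1],"angular":[0,0,0]},{"jaw":-0.5,"xyz":[0,0,-1],"angular":[0,0,0]}]'|f
python3 -m creep '[{"jaw":-0.5,"xyz":[0,0,-1],"angular":[0,0,0]},{"jaw":-0.5,"xyz":[0,0,-1],"angular":[0,0,0]}]'|f
python3 -m creep '[{"jaw":-0.5,"xyz":[0,0,-0.7],"angular":[0,0,0]},{"jaw":-0.5,"xyz":[0,0,-0.7],"angular":[0,0,0]}]'|f
```

```text
eef_pos: [658.1, 87.9, 271.4] force: [3.4, 4.4, -6.8] 
eef_pos: [658.1, 87.8, 272.2] force: [2.9, 5.0, -8.1] 
eef_pos: [658.0, 87.8, 272.7] force: [2.8, 5.0, -10.0]
```

```bash
f(){ egrep 'eef|force: \[' | tr '\n' ' '; echo; }
python3 -m creep '[{"jaw":-0.5,"xyz":[0,0,-0.7],"angular":[0,0,0]},{"jaw":-0.5,"xyz":[0,0,-0.7],"angular":[0,0,0]}]'|f
```

```text
eef_pos: [658.0, 87.9, 273.2] force: [4.6, 5.7, -10.3]
```

```bash
f(){ egrep 'eef|force: \[' | tr '\n' ' '; echo; }
python3 -m creep '[{"jaw":-0.5,"xyz":[0,0,1],"angular":[0,0,0]},{"jaw":-0.5,"xyz":[0,0,1],"angular":[0,0,0]}]'|f
python3 -m creep '[{"jaw":-0.5,"xyz":[0,0,1],"angular":[0,0,0]},{"jaw":-0.5,"xyz":[0,0,1],"angular":[0,0,0]}]'|f
python3 -m creep '[{"jaw":-0.5,"xyz":[0,0,1],"angular":[0,0,0]},{"jaw":-0.5,"xyz":[0,0,1],"angular":[0,0,0]}]'|f
```

```text
eef_pos: [658.1, 87.9, 272.4] force: [3.8, 3.9, -9.4] 
eef_pos: [658.1, 87.9, 271.5] force: [3.3, 4.5, -8.2] 
eef_pos: [658.0, 87.9, 271.4] force: [3.7, 4.6, -6.4]
```

```bash
f(){ egrep 'eef|force: \[' | tr '\n' ' '; echo; }
python3 -m creep '[{"jaw":-0.5,"xyz":[0,0,0.7],"angular":[0,0,0]},{"jaw":-0.5,"xyz":[0,0,0.7],"angular":[0,0,0]}]'|f
python3 -m creep '[{"jaw":-0.5,"xyz":[0,0,0.7],"angular":[0,0,0]},{"jaw":-0.5,"xyz":[0,0,0.7],"angular":[0,0,0]}]'|f
python3 -m creep '[{"jaw":-0.5,"xyz":[0,0,0],"angular":[0,0,0]},{"jaw":-0.5,"xyz":[0,0,0],"angular":[0,0,0]}]'|f
```

```text
eef_pos: [658.1, 87.9, 271.2] force: [1.7, 4.2, -4.2] 
eef_pos: [658.1, 87.9, 271.1] force: [0.1, 3.3, 0.3] 
eef_pos: [658.1, 87.9, 271.0] force: [-0.3, 4.0, 2.3]
```

```bash
python3 -m creep '[{"jaw":-0.2,"xyz":[0,0,0],"angular":[0,0,0]},{"jaw":0.2,"xyz":[0,0,0],"angular":[0,0,0]},{"jaw":1,"xyz":[0,0,0],"angular":[0,0,0]},{"jaw":1,"xyz":[0,0,0],"angular":[0,0,0]},{"jaw":1,"xyz":[0,0,0],"angular":[0,0,0]},{"jaw":1,"xyz":[0,0,-30],"angular":[0,0,0]},{"jaw":1,"xyz":[0,0,-70],"angular":[0,0,0]},{"jaw":0,"xyz":[0,-60,-70],"angular":[0,0,0]},{"jaw":-1,"xyz":[0,-118,-70],"angular":[0,0,0]},{"jaw":-1,"xyz":[0,-118,-70],"angular":[0,0,0]},{"jaw":-1,"xyz":[0,-118,-70],"angular":[0,0,0]}]'
python3 - <<'E'
from h import *
c='side'
im,d=viewer.get_image(c); cv2.imwrite('pics/v4.png',cv2.resize(im[60:290,150:400,::-1],(800,600)))
P=np.zeros((*d.shape,3));P[d>0]=cloud(c,d>=0,d);X,Y,Z=np.moveaxis(P,2,0)
H=cv2.cvtColor(im,cv2.COLOR_RGB2HSV);h,s=H[...,0],H[...,1]
for n,m in [('yellow',(h>20)&(h<35)&(s>110)&(Z>245)&(abs(X-658)<30)&(abs(Y-87)<30)),('red',((h<8)|(h>172))&(s>120)&(Z>130)&(Z<142)&(abs(X-666)<30)&(abs(Y+28)<30))]:
    Q=P[m&(d>0)]
    if len(Q): print(n,len(Q),Q.mean(0))
E
```

```text
clock: 18.5
eef_pos: [665.8, -29.4, 340.4]
tool_rot: [3.14, -0.0, -3.076]
force: [0.4, 0.6, -0.8]
width: 12.2
gripper_force: 0.0
yellow 72 [657.48272737  85.1407614  285.09133086]
red 83 [666.68008181 -29.67382676 137.69294962]
```

View pics/v4.png

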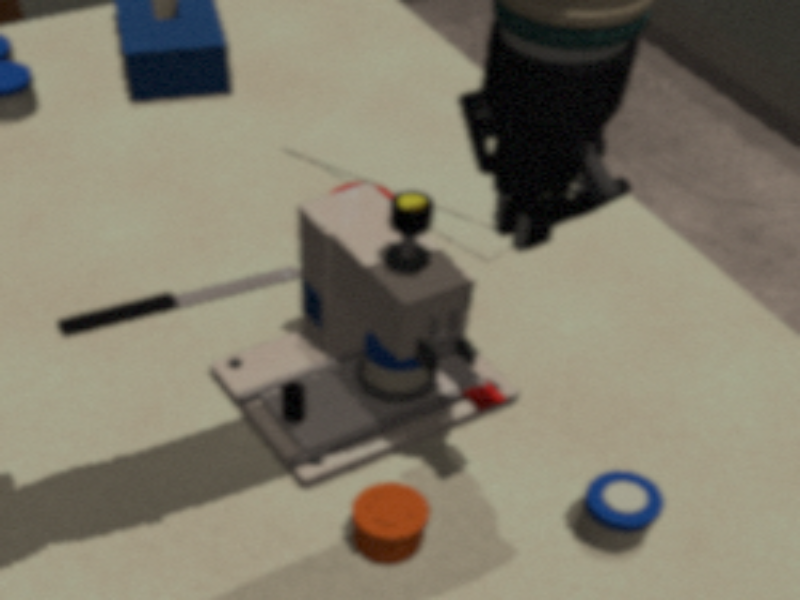

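The striker stays cocked, with the knob at (410, 210) and about 21 mm up. The gripper is above the paddle at (488, 397), so I go down to it.

```bash
python3 -m creep '[{"jaw":-1,"xyz":[-1,0,50],"angular":[0,0,0]},{"jaw":-1,"xyz":[-1,0,100],"angular":[0,0,0]},{"jaw":-1,"xyz":[-1,0,140],"angular":[0,0,0]},{"jaw":-1,"xyz":[-1,0,165],"angular":[0,0,0]},{"jaw":-1,"xyz":[-1,0,176],"angular":[0,0,0]},{"jaw":-1,"xyz":[-1,0,176],"angular":[0,0,0]},{"jaw":-1,"xyz":[-1,0,176],"angular":[0,0,0]}]'
```

```text
clock: 19.42
eef_pos: [667.9, -29.4, 165.9]
tool_rot: [-3.142, 0.003, -3.075]
force: [-0.5, -0.3, 1.1]
width: 0.1
gripper_force: 0.0
```

```bash
f(){ egrep 'eef|force: \[' | tr '\n' ' '; echo; }
python3 -m creep '[{"jaw":-1,"xyz":[0,0,5],"angular":[0,0,0]},{"jaw":-1,"xyz":[0,0,9],"angular":[0,0,0]},{"jaw":-1,"xyz":[0,0,9],"angular":[0,0,0]}]'|f
python3 -m creep '[{"jaw":-1,"xyz":[0,0,3],"angular":[0,0,0]},{"jaw":-1,"xyz":[0,0,3],"angular":[0,0,0]}]'|f
python3 -m creep '[{"jaw":-1,"xyz":[0,0,3],"angular":[0,0,0]},{"jaw":-1,"xyz":[0,0,3],"angular":[0,0,0]}]'|f
python3 -m creep '[{"jaw":-1,"xyz":[0,0,2],"angular":[0,0,0]},{"jaw":-1,"xyz":[0,0,2],"angular":[0,0,0]}]'|f
```

```text
eef_pos: [666.6, -29.9, 155.2] force: [-0.8, -1.0, -0.3] 
eef_pos: [666.7, -29.9, 152.2] force: [-0.3, 0.1, 0.8] 
eef_pos: [666.7, -29.8, 149.2] force: [0.7, -0.7, 0.3] 
eef_pos: [666.7, -29.8, 147.3] force: [-0.6, -0.3, -0.3]
```

```bash
cat > k.py <<'E'
from h import *
c='side'
im,d=viewer.get_image(c)
P=np.zeros((*d.shape,3));P[d>0]=cloud(c,d>=0,d);X,Y,Z=np.moveaxis(P,2,0)
H=cv2.cvtColor(im,cv2.COLOR_RGB2HSV);h,s=H[...,0],H[...,1]
Q=P[(h>20)&(h<35)&(s>110)&(Z>245)&(abs(X-658)<30)&(abs(Y-87)<30)]
print('knob',len(Q),Q.mean(0) if len(Q) else '')
E
python3 k.py
```

```text
knob 71 [657.84740995  85.32322495 284.97165691]
```

```bash
f(){ egrep 'eef|force: \[' | tr '\n' ' '; echo; }
python3 -m creep '[{"jaw":-1,"xyz":[0,0,2],"angular":[0,0,0]},{"jaw":-1,"xyz":[0,0,2],"angular":[0,0,0]}]'|f
python3 -m creep '[{"jaw":-1,"xyz":[0,0,2],"angular":[0,0,0]},{"jaw":-1,"xyz":[0,0,2],"angular":[0,0,0]}]'|f
python3 k.py
python3 - <<'E'
from h import *
im,d=viewer.get_image('side'); cv2.imwrite('pics/v5.png',cv2.resize(im[150:270,230:390,::-1],(800,600)))
E
```

```text
eef_pos: [666.7, -29.8, 145.3] force: [0.3, -0.4, -0.1] 
eef_pos: [666.7, -29.8, 143.3] force: [0.5, 0.4, -0.9] 
knob 72 [657.78191524  84.94820955 285.42642805]
```

View pics/v5.png

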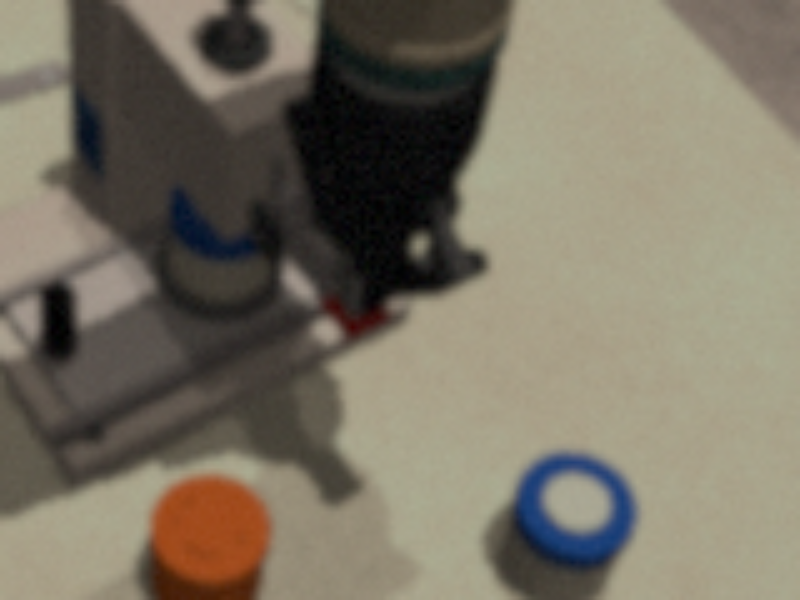

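The closed tips are right above the red paddle at (355, 312) and it shows no load yet, so I keep going down.

```bash
f(){ egrep 'eef|force: \[' | tr '\n' ' '; echo; }
python3 -m creep '[{"jaw":-1,"xyz":[0,0,2],"angular":[0,0,0]},{"jaw":-1,"xyz":[0,0,2],"angular":[0,0,0]}]'|f
python3 -m creep '[{"jaw":-1,"xyz":[0,0,2],"angular":[0,0,0]},{"jaw":-1,"xyz":[0,0,2],"angular":[0,0,0]}]'|f
python3 k.py
python3 -m creep '[{"jaw":-1,"xyz":[0,0,2],"angular":[0,0,0]},{"jaw":-1,"xyz":[0,0,2],"angular":[0,0,0]}]'|f
python3 k.py
```

```text
eef_pos: [666.7, -29.8, 141.3] force: [-0.3, -0.6, -0.6] 
eef_pos: [666.7, -29.9, 139.3] force: [0.6, -0.1, -0.5] 
knob 73 [657.45930905  84.45240198 284.86074515]
eef_pos: [666.7, -29.9, 137.3] force: [-0.0, -0.1, -0.1] 
knob 70 [657.82360113  85.33122829 285.5516472 ]
```

Run:
```python
from h import *
out=[]
for c,(a,b,e,f) in {'side':(150,250,230,360),'wrist':(0,384,0,512)}.items():
    im,d=viewer.get_image(c); out.append(cv2.resize(im[a:b,e:f,::-1],(400,300),interpolation=cv2.INTER_CUBIC))
    P=np.zeros((*d.shape,3));P[d>0]=cloud(c,d>=0,d);X,Y,Z=np.moveaxis(P,2,0)
    H=cv2.cvtColor(im,cv2.COLOR_RGB2HSV);h,s=H[...,0],H[...,1]
    Q=P[((h<8)|(h>172))&(s>120)&(Z>90)&(Z<160)&(abs(X-666)<30)&(abs(Y+28)<30)]
    if len(Q): print(c,len(Q),Q.mean(0),Q.min(0),Q.max(0))
cv2.imwrite('pics/v6.png',np.hstack(out))
```

```text
side 27 [661.47678177 -37.44140359 142.85504963] [654.61551365 -46.96980759 136.49845735] [671.75722853 -18.94902368 157.5445903 ]
wrist 641 [656.29917258 -25.47835593 137.81095071] [652.4219773  -42.29487382 133.8095671 ] [663.0681956  -13.40375651 157.92605312]
```

View pics/v6.png

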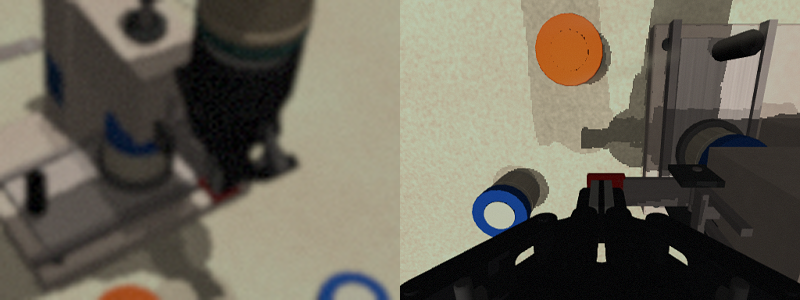

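The wrist view shows the closed tips at the paddle (605, 190), with the near strip of the paddle still visible. I'll check the tip height from the depth.

Run:
```python
from h import *
im,d=viewer.get_image('wrist')
P=np.zeros((*d.shape,3));P[d>0]=cloud('wrist',d>=0,d)
# columns around tips: full res col ~ (605-400)*512/400=262 ; rows 215..290
for u in (250,262,274):
    for v in range(216,300,6): print(u,v,im[v,u],np.round(P[v,u]))
print(np.round(viewer.camera_model('wrist')['T'],2))
```

```text
250 216 [184 190 164] [702. -34.  -1.]
250 222 [43  0  0] [654. -34. 135.]
250 228 [64  3  3] [656. -33. 138.]
250 234 [37 37 34] [656. -33. 146.]
250 240 [39 37 35] [655. -33. 154.]
250 246 [42 42 38] [655. -33. 160.]
250 252 [39 38 37] [655. -33. 166.]
250 258 [39 37 35] [655. -33. 172.]
250 264 [49 48 45] [655. -32. 176.]
250 270 [0 1 3] [654. -32. 183.]
250 276 [1 4 5] [654. -32. 186.]
250 282 [4 3 2] [654. -32. 190.]
250 288 [8 7 8] [656. -32. 190.]
250 294 [7 7 5] [659. -32. 191.]
262 216 [186 179 152] [701. -22.  -0.]
262 222 [41  0  0] [653. -27. 136.]
262 228 [62  2  2] [656. -27. 137.]
262 234 [39 36 34] [655. -27. 147.]
262 240 [41 40 37] [655. -27. 154.]
262 246 [41 40 40] [655. -27. 159.]
262 252 [42 40 38] [655. -28. 166.]
262 258 [45 45 43] [655. -28. 171.]
262 264 [56 54 49] [655. -28. 176.]
262 270 [56 56 52] [658. -28. 176.]
262 276 [8 3 5] [658. -28. 179.]
262 282 [2 0 1] [659. -28. 182.]
262 288 [6 6 5] [661. -27. 183.]
262 294 [10 10 10] [664. -27. 183.]
274 216 [187 186 158] [700. -10.  -1.]
274 222 [46  0  0] [653. -21. 136.]
274 228 [63  7  4] [655. -21. 138.]
274 234 [64  7  8] [659. -21. 138.]
274 240 [27 10 11] [659. -21. 145.]
274 246 [11 12 13] [659. -21. 151.]
274 252 [12 11 12] [659. -22. 158.]
274 258 [4 7 7] [658. -22. 165.]
274 264 [12 10 12] [653. -23. 179.]
274 270 [3 6 3] [653. -24. 184.]
274 276 [8 5 9] [653. -24. 187.]
274 282 [11 12 12] [653. -24. 191.]
274 288 [10  9 10] [653. -24. 194.]
274 294 [3 3 2] [654. -24. 197.]
[[-7.0000e-02  9.6000e-01  2.8000e-01  5.9524e+02]
 [ 1.0000e+00  6.0000e-02  2.0000e-02 -3.3600e+01]
 [ 0.0000e+00  2.8000e-01 -9.6000e-01  2.8095e+02]
 [ 0.0000e+00  0.0000e+00  0.0000e+00  1.0000e+00]]
```

```bash
f(){ egrep 'eef|force: \[' | tr '\n' ' '; echo; }
python3 -m creep '[{"jaw":-1,"xyz":[0,0,2],"angular":[0,0,0]},{"jaw":-1,"xyz":[0,0,2],"angular":[0,0,0]}]'|f
python3 -m creep '[{"jaw":-1,"xyz":[0,0,2],"angular":[0,0,0]},{"jaw":-1,"xyz":[0,0,2],"angular":[0,0,0]}]'|f
python3 -m creep '[{"jaw":-1,"xyz":[0,0,2],"angular":[0,0,0]},{"jaw":-1,"xyz":[0,0,2],"angular":[0,0,0]}]'|f
python3 k.py
```

```text
eef_pos: [667.1, -29.8, 135.5] force: [0.3, -1.0, 0.0] 
eef_pos: [667.0, -29.8, 133.4] force: [-0.1, 0.3, 1.5] 
eef_pos: [667.1, -29.6, 131.8] force: [-0.2, 0.2, 4.4] 
knob 71 [657.69583167  85.14531058 285.26071282]
```

```bash
f(){ egrep 'eef|force: \[' | tr '\n' ' '; echo; }
python3 -m creep '[{"jaw":-1,"xyz":[0,0,2],"angular":[0,0,0]},{"jaw":-1,"xyz":[0,0,2],"angular":[0,0,0]}]'|f
python3 -m creep '[{"jaw":-1,"xyz":[0,0,2],"angular":[0,0,0]},{"jaw":-1,"xyz":[0,0,2],"angular":[0,0,0]}]'|f
python3 k.py
```

```text
eef_pos: [667.1, -29.5, 129.9] force: [-0.4, 1.0, 6.2] 
eef_pos: [667.1, -29.2, 128.0] force: [-1.1, 0.9, 5.5] 
knob 73 [657.46677987  84.85417518 284.94996801]
```

```bash
f(){ egrep 'eef|force: \[' | tr '\n' ' '; echo; }
python3 -m creep '[{"jaw":-1,"xyz":[0,0,2],"angular":[0,0,0]},{"jaw":-1,"xyz":[0,0,2],"angular":[0,0,0]}]'|f
python3 k.py
python3 -m creep '[{"jaw":-1,"xyz":[0,0,2],"angular":[0,0,0]},{"jaw":-1,"xyz":[0,0,2],"angular":[0,0,0]}]'|f
python3 k.py
```

```text
eef_pos: [667.1, -29.2, 125.6] force: [-0.1, 2.2, 4.0] 
knob 70 [657.54875218  84.49372297 267.33121533]
eef_pos: [667.2, -29.3, 123.7] force: [-0.5, 2.4, 5.1] 
knob 70 [657.00587585  84.39356954 263.83584126]
```

It fired: the knob dropped back to 264. I'll retract and check.

```bash
python3 -m creep '[{"jaw":-1,"xyz":[0,0,-6],"angular":[0,0,0]},{"jaw":-1,"xyz":[0,0,-14],"angular":[0,0,0]},{"jaw":-1,"xyz":[0,0,-25],"angular":[0,0,0]},{"jaw":-1,"xyz":[0,0,-60],"angular":[0,0,0]},{"jaw":-1,"xyz":[0,0,-120],"angular":[0,0,0]},{"jaw":-1,"xyz":[0,0,-180],"angular":[0,0,0]},{"jaw":-1,"xyz":[60,-40,-220],"angular":[0,0,0]},{"jaw":-1,"xyz":[120,-40,-220],"angular":[0,0,0]},{"jaw":-1,"xyz":[120,-40,-220],"angular":[0,0,0]},{"jaw":-1,"xyz":[120,-40,-220],"angular":[0,0,0]}]'
python3 k.py
python3 - <<'E'
from h import *
c='side'
im,d=viewer.get_image(c); cv2.imwrite('pics/v7.png',cv2.resize(im[90:320,150:400,::-1],(800,600)))
P=np.zeros((*d.shape,3));P[d>0]=cloud(c,d>=0,d);X,Y,Z=np.moveaxis(P,2,0)
H=cv2.cvtColor(im,cv2.COLOR_RGB2HSV);h,s=H[...,0],H[...,1]
for n,m in [('handle',(Z>76)&(Z<90)&(abs(X-555)<20)&(abs(Y-79)<25)),('red',((h<8)|(h>172))&(s>120)&(Z>100)&(Z<142)&(abs(X-666)<30)&(abs(Y+28)<30))]:
    Q=P[m&(d>0)]
    if len(Q): print(n,len(Q),Q.mean(0))
E
```

```text
clock: 25.4
eef_pos: [549.5, -78.0, 344.3]
tool_rot: [-3.141, 0.001, -3.076]
force: [0.4, -1.0, -0.1]
width: -0.1
gripper_force: 0.0
knob 0 
handle 46 [556.50658444  77.00008413  82.50138151]
red 93 [665.92080123 -30.48406352 137.50375011]
```

View pics/v7.png

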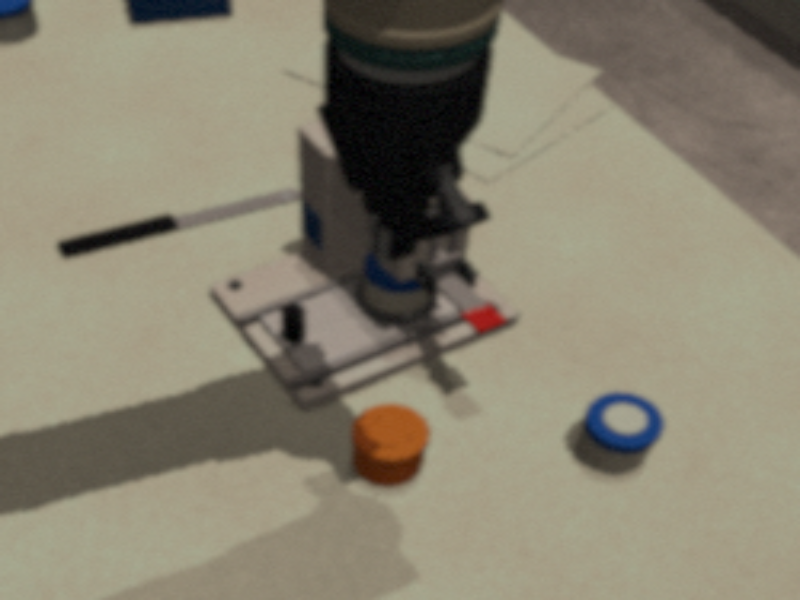

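The carriage is still home with the handle at (292, 322) and the jar under the head. The paddle is back up at (485, 318), the other things look undisturbed, and the robot is clear.

```bash
python3 -c "
from cell import ctrl
print(ctrl.finish_job())"
```

```text
the job is handed in; nothing more can be done
None
```

The lid stamp fired onto the blue-lidded jar, the job is handed in with no verdict returned, and my last look showed the jar home, the trigger back up and nothing else visibly moved.

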